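# Fold the flap over the markers, then shut the marker case

## Task

Pack up the marker case on the craft table: with your fingertips, push the upright yellow flap over and down until it lies flat on the pens, and only then swing the blue lid over it and press it fully shut. Push gently with nothing pinched, do not slam the lid, and do not lift the case or shove it out of its place. Leave the sheep figure, jar, cup and loose pen alone, and finish with the hand clear.

Things in the scene. Friction and masses are not known exactly. Their poses are not given: they have to be found in the camera images.
- case: Loose dark teal marker case, about 2 kg in all, held on the table by friction only: 220 (its x) x 200 (its y) x 65 mm high, walls 4 mm, open at the top. Origin: centre of the underside; z up. The blue lid is hinged along its +y side, the yellow flap inside along its -y side. Inside, a foam bed with fixed pens, tops 46 mm above the table.
- flap (a joint): Angle of the yellow flap (rad): 0 = flat over the pens (stop), 1.57 = upright, 1.75 = stop, leaning outward; starts at 1.35 to 1.72. A plain plate 190 mm wide (along the case's x), 125 mm from hinge to free edge, 4 mm thick. Folding down swings its free edge towards the case's +y. Stiff hinge (0.06 N m of friction): it stays where it is left.
- flap_hinge (a point): Middle of the flap's hinge line, fixed in the case, at (0, -85, 48) mm from the case's origin; axes as the case's. Flat, the flap fills 48 to 52 mm above the table, from here to 125 mm along the case's +y, well below the case's rim.
- flap_edge (a point): Middle of the flap's free edge, on its outer face (the face that is on top when flat, and looks to the case's -y when upright). Its z axis points out of that face, its y axis from the hinge to the free edge.
- lid (a joint): Angle of the blue lid (rad): 0 = shut (stop), 1.57 = upright, 2.0 = stop, leaning outward; starts at 1.65 to 1.95. Plate 229 mm wide (along the case's x), 210 mm from hinge to free edge, 6 mm thick, 13 mm skirt on the inner face, white stripes outside. Shutting swings its free edge towards the case's -y. Stiff hinge (0.30 N m of friction): it stays where it is left.
- lid_hinge (a point): Middle of the lid's hinge line, fixed in the case, at (0, 105, 66) mm from the case's origin; axes as the case's. Shut, the lid's outer face is 6 mm above this point.
- lid_edge (a point): Middle of the lid's free edge, on its outer face (the face that is on top when shut, and looks to the case's +y when upright). Its z axis points out of that face, its y axis from the free edge to the hinge.
- sheep: Bystander: small white sheep figure on a green base 60 x 42 mm, 53 mm high, loose. Origin: centre of the underside.
- jar: Bystander: amber glass jar with a brass-coloured cap, 48 mm wide, 62 mm high, loose, upright. Origin: centre of the underside.
- cup: Bystander: white ceramic cup, 64 mm wide, 75 mm high, loose, upright. Origin: centre of the underside.
- pen: Bystander: loose gold marker with a black cap, 140 mm long (its x), 17 mm thick, lying on the table on the case's -y side. Origin: middle of the underside.

How it is judged:
On the way, in this order (a step that is already met when the one before it is completed fails the run):
1. the flap lies flat over the pens while the lid still stands open (value of joint flap below 0.06 rad and value of joint lid above 1.2 rad), for 0.2 s.
2. the lid is fully shut over the flat flap (value of joint lid below 0.03 rad and value of joint flap below 0.06 rad), for 0.2 s.
At the end, for the whole second after the job is handed in: The flap lies flat (under 0.06 rad) and the lid is shut over it (under 0.03 rad, 6 mm at its edge); the case is at rest on the table, under 50 mm from where it stood; the sheep, jar, cup and pen stand or lie within 30 mm of where they were (all of step 2 and linear speed of case below 0.02 m/s and distance of case from where it was at the start of the episode below 0.05 m and height (world z) of case below 0.012 m and angle between case's own z axis and vertical below 0.1 rad and distance of each of sheep, jar, cup, pen from where it was at the start of the episode below 0.03 m and angle between each of sheep, jar, cup's own z axis and vertical below 0.4 rad); the robot touches nothing.
It fails at once if the lid was swung in (below 1.2 rad) before the flap was flat (value of joint lid below 1.2 rad and value of joint flap above 0.12 rad).
It fails at once if the lid was slammed (faster than 3 rad/s) (velocity of joint lid below -3 rad/s).
It fails at once if the flap or lid was pinched (its plate between the finger pads), or case, flap or lid pressed hard (over 60 N from the fingers) (contact force between the fingers and case above 60 N or (contact force between the fingers and case above 5 N and ((x of the grasp point in the frame of flap_edge between -0.095 and 0.095 m and y of the grasp point in the frame of flap_edge between -0.125 and 0.003 m and z of the grasp point in the frame of flap_edge between -0.006 and 0.002 m) or (x of the grasp point in the frame of lid_edge between -0.115 and 0.115 m and y of the grasp point in the frame of lid_edge between -0.003 and 0.21 m and z of the grasp point in the frame of lid_edge between -0.016 and 0.002 m)))).
It fails at once if the case was lifted (12 mm), tipped (0.1 rad) or shoved (50 mm) (not (distance of case from where it was at the start of the episode below 0.05 m and height (world z) of case below 0.012 m and angle between case's own z axis and vertical below 0.1 rad)).
It fails at once if a bystander was lifted, moved 30 mm or tipped (not (distance of each of sheep, jar, cup, pen from where it was at the start of the episode below 0.03 m and angle between each of sheep, jar, cup's own z axis and vertical below 0.4 rad)).
It also fails if it takes over 64 s, if anything falls off the work surface, if the arm or the gripper's body presses on something with over 40 N, if the wrist force passes 120 N, or if a joint passes its speed limit or range.

## Robot

A 7-joint arm with a two-finger parallel gripper is mounted at the origin on the work surface. World frame = base frame: x ahead of the robot, y to its left, z up, the work surface at z = 0. Lengths are in m, angles in rad, forces in N, time in s.
With the tool pointing down it reaches from about 0.35 to 0.9 m from the base axis. Payload 7.2 kg.
Tool frame: the origin (TCP) lies at the very end of the fingers, on their centre line; the grasp point (between the pads) lies 19 mm behind it; z points along the fingers, y is the line along which they close (so a half turn about z gives the same grasp; the last joint's range is limited). The gripper opens to 88 mm and grips with 3 to 60 N. Pads are 20 mm wide; open, the fingers measure 115 mm over their backs; the gripper's body (75 mm by 178 mm) begins 61 mm behind the grasp point.
Start: joints at [1.225, 0.411, -0.013, 1.596, 0.006, 1.134, -0.082], TCP at [0.171, -0.601, 0.223] pointing down, gripper open.
Joint ranges: [-2.95, 2.95], [-0.29, 1.99], [-1.47, 1.44], [0.14, 2.54], [-1.03, 4.17], [0.13, 1.85], [-2.86, 2.86]. Speed limits (rad/s): [2.39, 2.39, 3.01, 3.01, 3.14, 3.14, 3.14].

## Interface

Orientations are given as a unit quaternion [w, x, y, z].
In Python, from workcell import state, camera, get_calibration, hand_in, recognise, trace gives the robot as it stands.
- The arm moves only by the tool move_arm, never from a script. Its arguments are lists of equal length, an entry for each row: "linear": the shift along the world's x, y, z in cm, a list of three; "turn": the turn about the world's z in rad. A call has 1 to 5 rows; each row is the pose to reach, as a shift and turn from the pose commanded when the call began; what a row does not reach only later rows make up. A row lasts 1/12 s, in which the tool goes at most 41.7 mm and 7.16 degrees, less where a joint would pass 70% of its speed; a pose out of reach is approached as far as the arm can. A call with a gripper value outside its range is refused whole. "claw" is the finger opening in cm, from 0 to 8.78, set as the call begins (left out, the last holds). The fingers move at their own pace and stop on an object; "newtons" is the grip in N (left out, the last holds). Time passes only in rows, so rows that repeat a pose let the fingers close. It gives the time, the measured TCP pose, the force, the opening and the grip force at its end, in the units of the state.
- state(): the state, without advancing time (a new reading comes with each control period).
- camera(name): name is "side" or "top" or "wrist"; returns the picture (420x560x3 uint8, blue, green, red); there is no depth.
- get_calibration(name): a dict with "fx", "fy", "cx", "cy" (pixels), "R" (3x3) and "t" (3): a world point X has camera coordinates R X + t; the wrist camera has in their place "tool_from_camera" (4x4, takes a point from camera to tool coordinates, whose origin is the TCP and whose axes are the flange's). Camera axes: x right, y down, z forward; pixel columns grow to the right and rows downward; lengths in m; the calibration is good to about 2 mm. A picture is of the moment at which its call begins: read the wrist's pose just before it. get_calibration takes no time and is no camera call.
- hand_in(): hands the job in; it is judged then, once.
Trained networks look in the newest picture that a camera, given by its name, has taken for a name from the list of things; names that differ only in an ending like _2 or _b are one class to them, and where a whole thing is asked for, a point or a joint stands for the part that bears it (a point fixed in the world has none). Each returns a list of dicts, best first, with "p" (0 to 1); they miss things now and then, are a little off and sometimes report something else, mostly with a low value. They report only what shows in the picture. A call takes as long as a camera call.
- recognise(camera, thing): "box" ([left, top, right, bottom] in pixels, round what is visible of it).
- trace(camera, thing): "region" (420x560 bool, what is visible of it) and "box" ([left, top, right, bottom] in pixels, round what is visible of it).
The state is a dict: "time": time; "joint_pos": joint angles; "qd": joint speeds; "joint_torque": joint torques, N m; "tcp_pos": TCP position; "tool_rot": TCP orientation; "contact_force": force on the tool from outside, world axes, zero at the start; "torque": the same for the moment, N m; "opening": opening from 0.0 (shut) to 1.0 (fully open); "finger_force": force on a finger pad.
Only numpy, scipy, OpenCV 4.12 (cv2) and the standard library are available. Lean on these libraries where they do the work, as an engineer would, in place of code of your own. Each camera call takes 0.05 s, during which the arm holds its last target. There are 200 camera calls.

## Working session

There is one attempt and no reset: what is moved stays moved. The work goes in short steps, Python scripts to look and compute and a tool call to move; the robot and the scene stay as the last step left them, time stands still between calls to the robot, and variables do not carry over. Pictures are saved under pics/ and viewed, at most 10 in all, crops included, and the job is handed in when it is done.

Besides the shell and the picture viewer there is one more tool, called after ">>>" as name([rows], argument=value, ...), one row to a line, values as JSON. move_arm: Moves the arm, as the interface text tells. Its arguments: {"type":"object","properties":{"linear":{"type":"array","items":{"type":"array","items":{"type":"number"}}},"turn":{"type":"array","items":{"type":"number"}},"claw":{"type":"number"},"newtons":{"type":"number"}},"required":["linear","turn"]}

```bash
ls; mkdir -p pics; python3 - <<'E'
from workcell import *
import cv2, numpy as np
s=state(); print({k:np.round(v,3).tolist() for k,v in s.items()})
for n in ("side","top"):
    im=camera(n); cv2.imwrite(f"pics/{n}0.png",im)
    c=get_calibration(n); print(n,{k:np.round(v,4).tolist() for k,v in c.items()})
    for th in ("case","flap","lid","sheep","jar","cup","pen"):
        r=trace(n,th)
        for q in r[:1]:
            m=q["region"].astype(np.uint8)
            cs,_=cv2.findContours(m,cv2.RETR_EXTERNAL,cv2.CHAIN_APPROX_SIMPLE)
            k=max(cs,key=cv2.contourArea)
            print(n,th,round(q["p"],2),np.round(q["box"],0).tolist(),cv2.approxPolyDP(k,4,True)[:,0].tolist() if th in("case","flap","lid") else "")
E
```

```text
pics
{'time': 0.0, 'joint_pos': [1.225, 0.412, -0.013, 1.597, 0.006, 1.134, -0.082], 'qd': [-0.001, -0.002, -0.001, 0.0, -0.0, 0.0, 0.0], 'joint_torque': [0.001, -58.796, 0.643, -29.108, -0.054, 0.018, 0.0], 'tcp_pos': [0.171, -0.601, 0.222], 'tool_rot': [-0.001, 0.99, 0.138, -0.0], 'contact_force': [-0.075, -0.953, 0.334], 'torque': [0.001, 0.026, 0.068], 'finger_force': 0.0, 'opening': 1.0}
side {'fx': 523.4269, 'fy': 523.4269, 'cx': 280.9139, 'cy': 218.9252, 'R': [[0.9485, -0.3167, 0.001], [-0.2207, -0.6633, -0.7151], [0.2271, 0.6781, -0.699]], 't': [-0.5654, 0.1624, 0.8875]}
side case 0.66 [126.0, 97.0, 357.0, 356.0] [[241, 95], [125, 156], [172, 261], [191, 257], [181, 266], [185, 289], [264, 359], [348, 285], [352, 260], [347, 249], [356, 221], [324, 240], [275, 206], [263, 207], [273, 191]]
side flap 0.56 [263.0, 220.0, 356.0, 333.0] [[356, 220], [267, 288], [264, 332], [342, 267]]
side lid 0.65 [126.0, 94.0, 275.0, 264.0] [[243, 95], [125, 151], [174, 264], [274, 196]]
side sheep 0.73 [301.0, 198.0, 334.0, 232.0] 
side jar 0.8 [158.0, 314.0, 194.0, 362.0] 
side cup 0.49 [262.0, 221.0, 357.0, 329.0] 
top {'fx': 488.8981, 'fy': 488.8981, 'cx': 281.6704, 'cy': 202.0221, 'R': [[0.0239, -0.9997, -0.0093], [-0.9985, -0.0234, -0.0501], [0.0499, 0.0105, -0.9987]], 't': [-0.0534, 0.5861, 0.9565]}
top case 0.8 [182.0, 157.0, 404.0, 355.0] [[356, 156], [338, 157], [249, 200], [251, 215], [245, 199], [186, 215], [250, 355], [260, 352], [296, 314], [289, 294], [300, 305], [394, 256], [404, 256]]
top flap 0.77 [341.0, 153.0, 404.0, 255.0] [[354, 155], [341, 170], [383, 256], [403, 255]]
top lid 0.72 [181.0, 198.0, 296.0, 355.0] [[240, 199], [195, 210], [186, 219], [244, 347], [254, 355], [298, 310]]
top sheep 0.69 [243.0, 142.0, 275.0, 173.0] 
top jar 0.85 [340.0, 309.0, 370.0, 336.0] 
top cup 0.94 [290.0, 103.0, 329.0, 139.0] 
top pen 0.65 [384.0, 138.0, 435.0, 197.0]
```

```bash
python3 - <<'E'
import cv2, numpy as np
a=cv2.imread("pics/side0.png");b=cv2.imread("pics/top0.png")
cv2.imwrite("pics/s1.png",cv2.resize(a[60:400,80:480],(706,600)))
cv2.imwrite("pics/t1.png",cv2.resize(b[70:390,150:550],(750,600)))
E
```

```text
(no output)
```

View pics/s1.png

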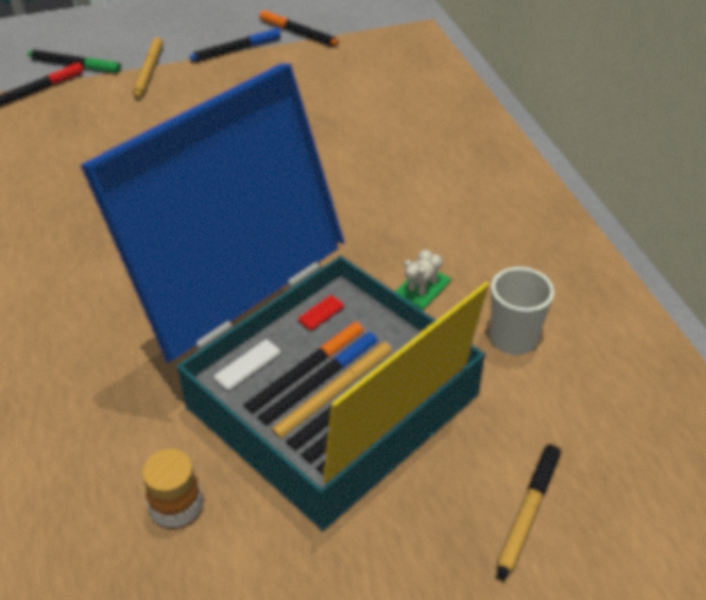

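View pics/t1.png

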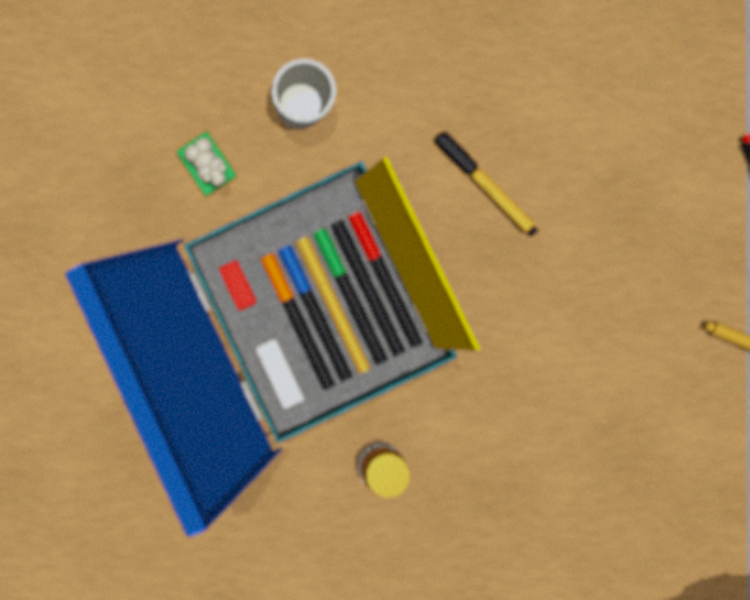

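The side picture shows the lid open with its free corners at about (128,155) and (244,97), and the flap upright with its top corners at (269,289) and (356,221). The top picture shows the rim corners at (343,157), (250,199), (298,305) and (394,258). The pen lies on the flap side, the jar at the near -x end, and the sheep and cup at the +x end.

```bash
cat > h.py <<'E'
from workcell import *
import cv2, numpy as np
from scipy.optimize import least_squares
def proj(n,X):
    c=get_calibration(n); p=np.array(c["R"])@np.atleast_2d(X).T+np.array(c["t"])[:,None]
    return np.c_[c["fx"]*p[0]/p[2]+c["cx"],c["fy"]*p[1]/p[2]+c["cy"]]
def onz(n,u,v,z):
    c=get_calibration(n);R=np.array(c["R"]);o=-R.T@np.array(c["t"])
    d=R.T@np.array([(u-c["cx"])/c["fx"],(v-c["cy"])/c["fy"],1]);return o+d*(z-o[2])/d[2]
def world(p,P): # case->world
    c,s=np.cos(p[2]),np.sin(p[2]);P=np.atleast_2d(P)
    return np.c_[p[0]+c*P[:,0]-s*P[:,1],p[1]+s*P[:,0]+c*P[:,1],P[:,2]]
def flap(a,x,r=.125,h=.004): # outer-face point
    return [x,-.085+r*np.cos(a)-h*np.sin(a),.048+r*np.sin(a)+h*np.cos(a)]
def lid(a,x,r=.21,h=.006):
    return [x,.105-r*np.cos(a)+h*np.sin(a),.066+r*np.sin(a)+h*np.cos(a)]
E
python3 - <<'E'
from h import *
rim=[[.11,-.1,.065],[.11,.1,.065],[-.11,.1,.065],[-.11,-.1,.065]]
T=lambda a:np.array(a)/1.875+[150,70]
S=lambda a:np.array(a)/1.765+[80,60]
obs=[T([[362,163],[187,242],[278,440],[457,352],[387,157],[479,349],[70,272],[192,535]]),
 S([[322,525],[487,285],[332,405],[290,65],[85,167],[483,350]])]
def f(p):
    a=proj("top",world(p,rim+[flap(p[3],.095),flap(p[3],-.095),lid(p[4],.1145),lid(p[4],-.1145)]))-obs[0]
    b=proj("side",world(p,[[-.11,-.1,0],flap(p[3],.095),flap(p[3],-.095),lid(p[4],.1145),lid(p[4],-.1145),[.11,-.1,.065]]))-obs[1]
    return np.r_[a,b].ravel()
r=least_squares(f,[.55,-.1,.42,1.5,1.8],loss="soft_l1");p=r.x
print(np.round(p,4));print(np.round(f(p).reshape(-1,2),1).tolist())
np.save("p.npy",p)
for a in (p[3],1.2,.6,0): print("flap",round(a,2),np.round(world(p,flap(a,0)),3))
for a in (p[4],1.57,.8,0): print("lid",round(a,2),np.round(world(p,lid(a,0)),3))
print("hinges",np.round(world(p,[[0,-.085,.048],[0,.105,.066]]),3), "ydir",-np.sin(p[2]),np.cos(p[2]))
for n,b,z in (("sheep",(243,142,275,173),.03),("jar",(340,309,370,336),.05),("cup",(290,103,329,139),.06),("pen",(384,138,435,197),.01)):
    print(n,np.round(onz("top",(b[0]+b[2])/2,(b[1]+b[3])/2,z),3))
E
```

```text
[ 0.5337 -0.1145  0.4648  1.6768  1.9028]
[[0.4, -2.2], [-2.1, 0.8], [-0.6, 1.9], [0.8, 2.8], [-0.3, -0.9], [0.6, 0.1], [0.1, -2.4], [0.7, -0.5], [-0.3, 3.9], [0.7, -1.8], [0.0, -0.5], [-3.5, -1.9], [-1.8, -2.1], [1.1, 1.2]]
flap 1.68 [[ 0.58  -0.206  0.172]]
flap 1.2 [[ 0.553 -0.153  0.166]]
flap 0.6 [[ 0.527 -0.1    0.122]]
flap 0 [[ 0.516 -0.079  0.052]]
lid 1.9 [[0.453 0.046 0.263]]
lid 1.57 [[ 0.484 -0.015  0.276]]
lid 0.8 [[ 0.55  -0.148  0.221]]
lid 0 [[ 0.581 -0.208  0.072]]
hinges [[ 0.572 -0.191  0.048]
 [ 0.487 -0.021  0.066]] ydir -0.4482531433186477 0.8939066615172704
sheep [0.673 0.007 0.03 ]
jar [ 0.361 -0.184  0.05 ]
cup [ 0.741 -0.089  0.06 ]
pen [ 0.662 -0.293  0.01 ]
```

>>> move_arm([
  [2.5, 2, 0],
  [5.5, 4.5, 0],
  [8.5, 7, 0],
  [11.5, 9.4, 0],
  [14.3, 11.7, 0],
], turn=[-0.08, -0.18, -0.27, -0.36, -0.46], claw=0)

```text
time: 1.22
tcp_pos: [0.3159, -0.4825, 0.2228]
tool_rot: [0.0, 0.996, -0.093, 0.0]
contact_force: [-0.0, -1.1, -0.4]
opening: 0.664
finger_force: 0.0
```

>>> move_arm([
  [2.9, 2.3, 0],
  [5.7, 4.7, 0],
  [8.6, 7, 0],
  [11.5, 9.4, 0],
  [14.3, 11.7, 0],
], turn=[-0.09, -0.18, -0.27, -0.36, -0.46])

```text
time: 1.63
tcp_pos: [0.4588, -0.3655, 0.2229]
tool_rot: [0.0, 0.948, -0.318, 0.0]
contact_force: [1.1, -0.5, 0.5]
opening: 0.282
finger_force: 0.0
```

>>> move_arm([
  [2.9, 2.3, 0],
  [5.7, 4.7, 0],
  [8.6, 7, 0],
  [11.5, 9.4, 0],
  [14.3, 11.7, 0],
], turn=[-0.09, -0.18, -0.27, -0.36, -0.46])

```text
time: 2.05
tcp_pos: [0.6018, -0.2485, 0.2227]
tool_rot: [-0.0, 0.851, -0.525, 0.0]
contact_force: [0.2, -0.1, -0.3]
opening: 0.006
finger_force: 0.0
```

```bash
cat >> h.py <<'E'
def rows(pts,start):
    """case (y,z) list at x=0 -> world shifts cm per 5-row call"""
    p=np.load("p.npy"); W=world(p,[[0,y,z] for y,z in pts]); s=np.array(start)
    for i in range(0,len(W),5):
        k=W[i:i+5]; d=np.round((k-s)*100,1); print(d.tolist()); s=s+d[-1]/100
E
python3 - <<'E'
from h import *
pts=[(-.15,.19),(-.15,.155),(-.14,.138),(-.13,.138),(-.12,.138)]
pts+=[(y,.138) for y in (-.114,-.108,-.102)]
for a in np.r_[np.linspace(1.5,.02,16),-.02]:
    pts.append((-.085+.09*np.cos(a)-.004*np.sin(a)-.01,.048+.09*np.sin(a)+.004*np.cos(a)))
rows(pts,state()["tcp_pos"])
E
```

```text
[[-0.1, -0.0, -3.3], [-0.1, -0.0, -6.8], [-0.5, 0.9, -8.5], [-1.0, 1.8, -8.5], [-1.4, 2.7, -8.5]]
[[-0.3, 0.5, 0.0], [-0.6, 1.0, 0.0], [-0.8, 1.6, 0.0], [-1.3, 2.4, 0.0], [-1.6, 3.2, -0.0]]
[[-0.4, 0.8, -0.2], [-0.8, 1.6, -0.4], [-1.2, 2.3, -0.8], [-1.6, 3.0, -1.2], [-1.9, 3.7, -1.6]]
[[-0.3, 0.6, -0.6], [-0.6, 1.2, -1.2], [-0.8, 1.7, -1.9], [-1.1, 2.1, -2.6], [-1.3, 2.5, -3.4]]
[[-0.1, 0.3, -0.8], [-0.2, 0.6, -1.6], [-0.3, 0.7, -2.5], [-0.4, 0.8, -3.4], [-0.4, 0.9, -3.8]]
```

>>> move_arm([
  [-0.1, 0, -3.3],
  [-0.1, 0, -6.8],
  [-0.5, 0.9, -8.5],
  [-1.0, 1.8, -8.5],
  [-1.4, 2.7, -8.5],
], turn=[0, 0, 0, 0, 0])

```text
time: 2.47
tcp_pos: [0.5855, -0.2223, 0.1371]
tool_rot: [0.0, 0.852, -0.524, -0.001]
contact_force: [0.9, 0.1, 1.4]
opening: 0.009
finger_force: 0.0
```

>>> move_arm([
  [-0.3, 0.5, 0],
  [-0.6, 1.0, 0],
  [-0.8, 1.6, 0],
  [-1.3, 2.4, 0],
  [-1.6, 3.2, 0],
], turn=[0, 0, 0, 0, 0])

```text
time: 2.88
tcp_pos: [0.5702, -0.1909, 0.1386]
tool_rot: [-0.0, 0.852, -0.524, 0.001]
contact_force: [-0.0, -0.5, -0.1]
opening: 0.006
finger_force: 0.4
```

```bash
python3 - <<'E'
from h import *
a=camera("side");b=camera("top")
cv2.imwrite("pics/m1.png",np.hstack([cv2.resize(a[60:400,80:480],(400,340)),b[30:370,150:550]]))
E
```

```text
(no output)
```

View pics/m1.png

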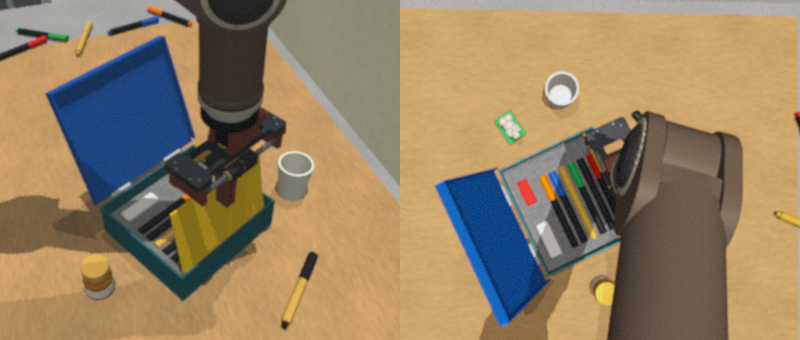

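In the side picture the fingers are behind the flap near (215,200) and the flap has started to fold inwards. In the top picture the case and bystanders have not moved, and the forearm clears the lid.

>>> move_arm([
  [-0.4, 0.8, -0.2],
  [-0.8, 1.6, -0.4],
  [-1.2, 2.3, -0.8],
  [-1.6, 3.0, -1.2],
  [-1.9, 3.7, -1.6],
], turn=[0, 0, 0, 0, 0])

```text
time: 3.4
tcp_pos: [0.5506, -0.1532, 0.121]
tool_rot: [0.0, 0.852, -0.524, -0.0]
contact_force: [0.2, -0.5, 0.1]
opening: 0.004
finger_force: 0.3
```

>>> move_arm([
  [-0.3, 0.6, -0.6],
  [-0.6, 1.2, -1.2],
  [-0.8, 1.7, -1.9],
  [-1.1, 2.1, -2.6],
  [-1.3, 2.5, -3.4],
], turn=[0, 0, 0, 0, 0])

```text
time: 3.82
tcp_pos: [0.5381, -0.1286, 0.0869]
tool_rot: [-0.0, 0.852, -0.524, 0.0]
contact_force: [0.3, -0.2, -0.3]
opening: 0.008
finger_force: 0.2
```

```bash
python3 - <<'E'
from h import *
a=camera("side");b=camera("top")
cv2.imwrite("pics/m2.png",np.hstack([cv2.resize(a[60:400,80:480],(400,340)),b[30:370,150:550]]))
E
```

```text
(no output)
```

View pics/m2.png

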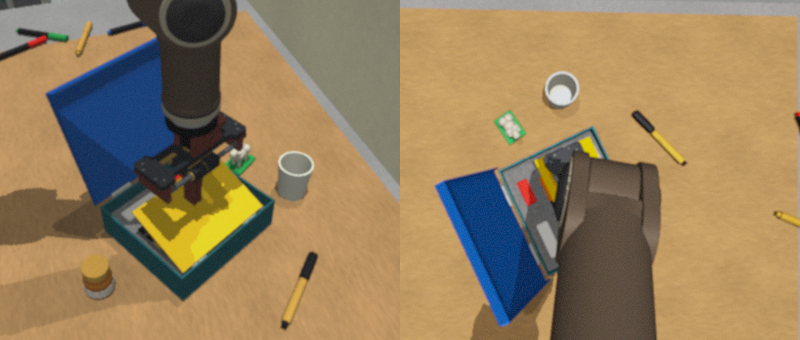

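The fingers, near (195,190) in the side picture, have pushed the flap down to roughly 0.4 rad. I'll finish pressing it flat.

>>> move_arm([
  [-0.1, 0.3, -0.8],
  [-0.2, 0.6, -1.6],
  [-0.3, 0.7, -2.5],
  [-0.4, 0.8, -3.3],
  [-0.4, 0.9, -3.5],
], turn=[0, 0, 0, 0, 0])

```text
time: 4.33
tcp_pos: [0.534, -0.1206, 0.052]
tool_rot: [0.0, 0.852, -0.524, -0.0]
contact_force: [-6.6, -2.3, 22.0]
opening: 0.01
finger_force: 10.8
```

>>> move_arm([
  [0, 0, -0.1],
  [0, 0, -0.2],
  [0, 0, -0.2],
  [0, 0, -0.2],
], turn=[0, 0, 0, 0])

```text
time: 4.67
tcp_pos: [0.534, -0.1206, 0.052]
tool_rot: [0.0, 0.852, -0.524, -0.0]
contact_force: [-6.9, 0.0, 21.0]
opening: 0.008
finger_force: 10.5
```

>>> move_arm([
  [0, 0, 3],
  [0, 0, 7],
  [0, 0, 11],
  [0, 0, 15],
  [0, 0, 19],
], turn=[0, 0, 0, 0, 0])

```text
time: 5.08
tcp_pos: [0.5339, -0.1201, 0.2421]
tool_rot: [0.0, 0.852, -0.524, -0.0]
contact_force: [0.7, -0.4, 0.3]
opening: 0.006
finger_force: 0.0
```

>>> move_arm([
  [0, 0, 3],
  [0, 0, 6],
  [0, 0, 9],
  [0, 0, 10],
  [0, 0, 10],
], turn=[0, 0, 0, 0, 0])

```text
time: 5.5
tcp_pos: [0.5355, -0.1203, 0.343]
tool_rot: [-0.001, 0.852, -0.524, 0.002]
contact_force: [-0.5, 0.2, -0.5]
opening: 0.006
finger_force: 0.0
```

```bash
python3 - <<'E'
from h import *
a=camera("side");b=camera("top")
cv2.imwrite("pics/m3.png",np.hstack([cv2.resize(a[60:400,80:480],(400,340)),b[30:370,150:550]]))
p=np.load("p.npy")
for n in("side","top"):
  for th in("lid",):
    for q in trace(n,th)[:1]:
        k=max(cv2.findContours(q["region"].astype(np.uint8),0,2)[0],key=cv2.contourArea)
        print(n,th,q["p"],cv2.approxPolyDP(k,4,True)[:,0].tolist())
  print(np.round(proj(n,world(p,[lid(p[4],.1145),lid(p[4],-.1145)]))))
E
```

```text
side lid 0.75 [[244, 95], [233, 106], [216, 106], [125, 153], [174, 263], [273, 196]]
[[241.  95.]
 [126. 152.]]
top lid 0.78 [[242, 198], [189, 212], [185, 219], [248, 354], [255, 355], [299, 310]]
[[187. 213.]
 [253. 355.]]
```

View pics/m3.png

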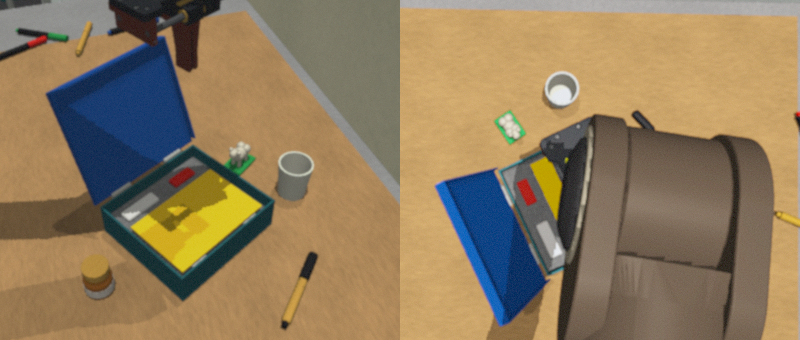

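The flap lies flat (yellow, around (200,225)), and the lid and bystanders are unchanged. Next I'll go over the lid and behind it.

>>> move_arm([
  [-1.2, 2.5, 0],
  [-2.8, 5.8, 0],
  [-4.4, 9.2, 0],
  [-6, 12.5, 0],
  [-7.5, 15.5, 0],
], turn=[0, 0, 0, 0, 0])

```text
time: 6.12
tcp_pos: [0.4576, 0.0367, 0.3389]
tool_rot: [0.001, 0.853, -0.522, -0.001]
contact_force: [-0.2, 0.0, -0.1]
opening: 0.006
finger_force: 0.0
```

>>> move_arm([
  [-1.5, 3, 0],
  [-2.5, 5, 0],
  [-2.6, 5.3, 0],
  [-2.6, 5.3, 0],
], turn=[0, 0, 0, 0])

```text
time: 6.45
tcp_pos: [0.4598, 0.0518, 0.3373]
tool_rot: [0.006, 0.856, -0.517, -0.001]
contact_force: [0.6, -0.1, -0.6]
opening: 0.003
finger_force: 0.0
```

```bash
python3 - <<'E'
from h import *
s=state();print(s["tcp_pos"],s["joint_pos"])
b=camera("top");a=camera("side")
cv2.imwrite("pics/m4.png",np.hstack([a[0:340,80:480],b[30:370,100:500]]))
pts=[(.23,.32),(.23,.285),(.23,.255),(.228,.232),(.225,.225)]
pts+=[(y,.225) for y in (.215,.207,.199,.191,.183,.175,.167,.159,.151,.143,.135,.127)]
for a in np.r_[np.linspace(1.57,.02,27),-.02]:
    pts.append((.105-.16*np.cos(a)+.006*np.sin(a)+.01,.066+.16*np.sin(a)+.006*np.cos(a)))
rows(pts,s["tcp_pos"])
E
```

```text
[0.45983609 0.05178965 0.33726829] [-0.68155997  0.03093996  0.47949221  1.81470125 -0.00766883  1.30839433
 -2.85738642]
[[-2.9, 3.9, -1.7], [-2.9, 3.9, -5.2], [-2.9, 3.9, -8.2], [-2.8, 3.7, -10.5], [-2.7, 3.5, -11.2]]
[[0.5, -0.9, -0.0], [0.8, -1.6, -0.0], [1.2, -2.3, -0.0], [1.5, -3.1, -0.0], [1.9, -3.8, -0.0]]
[[0.3, -0.7, -0.0], [0.7, -1.4, -0.0], [1.1, -2.1, -0.0], [1.4, -2.8, -0.0], [1.8, -3.5, -0.0]]
[[0.3, -0.8, -0.0], [0.7, -1.5, -0.0], [1.0, -2.0, 0.1], [1.4, -2.9, 0.1], [1.8, -3.7, 0.0]]
[[0.5, -0.9, -0.1], [0.9, -1.7, -0.2], [1.3, -2.6, -0.5], [1.7, -3.4, -0.7], [2.1, -4.2, -1.1]]
[[0.4, -0.8, -0.3], [0.8, -1.5, -0.8], [1.1, -2.2, -1.3], [1.5, -3.0, -1.8], [1.8, -3.6, -2.4]]
[[0.4, -0.7, -0.6], [0.7, -1.3, -1.2], [1.0, -1.9, -2.0], [1.2, -2.4, -2.7], [1.5, -2.9, -3.5]]
[[0.2, -0.5, -0.8], [0.4, -0.9, -1.6], [0.6, -1.2, -2.5], [0.8, -1.6, -3.4], [0.9, -1.8, -4.3]]
[[0.1, -0.3, -0.9], [0.2, -0.4, -1.8], [0.3, -0.6, -2.8], [0.3, -0.6, -3.7], [0.3, -0.7, -4.3]]
```

View pics/m4.png

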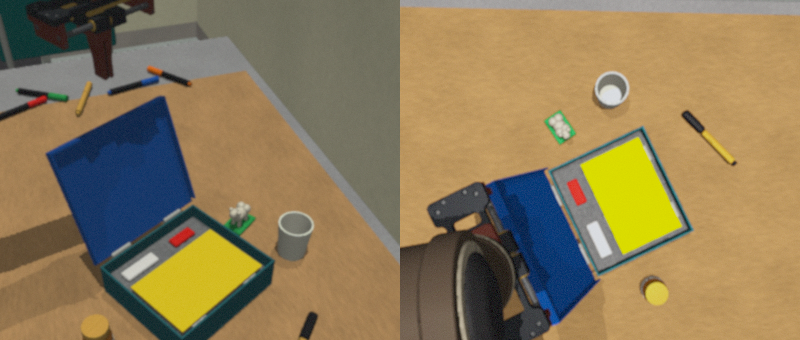

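The pictures show the hand short of its target above the lid, at about (505,270) in the top half. Joint 7 is at its limit (-2.857). A half turn gives the same hand shape, so I'll turn back by +3.1 rad here, clear above the lid.

>>> move_arm([
  [0, 0, 0],
  [0, 0, 0],
  [0, 0, 0],
  [0, 0, 0],
  [0, 0, 0],
], turn=[0.12, 0.24, 0.37, 0.49, 0.62])

```text
time: 6.97
tcp_pos: [0.46, 0.0519, 0.3377]
tool_rot: [0.005, 0.973, -0.23, 0.0]
contact_force: [-0.3, 0.2, -0.4]
opening: 0.003
finger_force: 0.0
```

>>> move_arm([
  [0, 0, 0],
  [0, 0, 0],
  [0, 0, 0],
  [0, 0, 0],
  [0, 0, 0],
], turn=[0.12, 0.24, 0.37, 0.49, 0.62])

```text
time: 7.38
tcp_pos: [0.4601, 0.0517, 0.3377]
tool_rot: [0.004, 0.997, 0.075, 0.001]
contact_force: [0.8, -0.1, -0.4]
opening: 0.004
finger_force: 0.0
```

>>> move_arm([
  [0, 0, 0],
  [0, 0, 0],
  [0, 0, 0],
  [0, 0, 0],
  [0, 0, 0],
], turn=[0.12, 0.24, 0.37, 0.49, 0.62])

```text
time: 7.8
tcp_pos: [0.4601, 0.0517, 0.3377]
tool_rot: [0.003, 0.928, 0.373, 0.002]
contact_force: [-0.1, 0.3, -0.3]
opening: 0.005
finger_force: 0.0
```

>>> move_arm([
  [0, 0, 0],
  [0, 0, 0],
  [0, 0, 0],
  [0, 0, 0],
  [0, 0, 0],
], turn=[0.12, 0.24, 0.37, 0.49, 0.62])

```text
time: 8.22
tcp_pos: [0.4601, 0.0517, 0.3377]
tool_rot: [0.002, 0.771, 0.636, 0.003]
contact_force: [-0.5, 0.7, -0.5]
opening: 0.003
finger_force: 0.0
```

>>> move_arm([
  [0, 0, 0],
  [0, 0, 0],
  [0, 0, 0],
  [0, 0, 0],
  [0, 0, 0],
], turn=[0.12, 0.24, 0.37, 0.49, 0.62])

```text
time: 8.63
tcp_pos: [0.4601, 0.0517, 0.3377]
tool_rot: [0.0, 0.543, 0.84, 0.004]
contact_force: [0.4, -0.4, 0.2]
opening: 0.006
finger_force: 0.0
```

```bash
python3 - <<'E'
from h import *
s=state();print({k:np.round(s[k],3).tolist() for k in("time","tcp_pos","tool_rot","joint_pos")})
E
```

```text
{'time': 8.633, 'tcp_pos': [0.46, 0.052, 0.338], 'tool_rot': [0.0, 0.543, 0.84, 0.004], 'joint_pos': [-0.616, 0.023, 0.418, 1.82, -0.015, 1.295, 0.229]}
```

>>> move_arm([
  [-1.5, 2, 0],
  [-2.9, 3.9, 0],
  [-2.9, 3.9, -3],
  [-2.9, 3.9, -6.5],
  [-2.9, 3.9, -9.5],
], turn=[0, 0, 0, 0, 0])

```text
time: 9.05
tcp_pos: [0.4307, 0.091, 0.2417]
tool_rot: [0.0, 0.545, 0.839, 0.004]
contact_force: [1.0, 0.1, -0.8]
opening: 0.005
finger_force: 0.0
```

>>> move_arm([
  [0.1, -0.2, -1.3],
  [0.2, -0.4, -1.8],
  [0.2, -0.4, -1.8],
], turn=[0, 0, 0])

```text
time: 9.3
tcp_pos: [0.4328, 0.0863, 0.2243]
tool_rot: [-0.0, 0.545, 0.838, 0.003]
contact_force: [0.1, -0.1, -0.6]
opening: 0.008
finger_force: 0.0
```

```bash
python3 - <<'E'
from h import *
s=state();print({k:np.round(s[k],3).tolist() for k in("time","tcp_pos","tool_rot","joint_pos")})
b=camera("top");a=camera("side")
cv2.imwrite("pics/m5.png",np.hstack([a[0:340,80:480],b[30:370,100:500]]))
E
```

```text
{'time': 9.3, 'tcp_pos': [0.433, 0.086, 0.224], 'tool_rot': [-0.0, 0.545, 0.838, 0.003], 'joint_pos': [-0.653, 0.08, 0.376, 2.037, -0.039, 1.026, 0.159]}
```

View pics/m5.png

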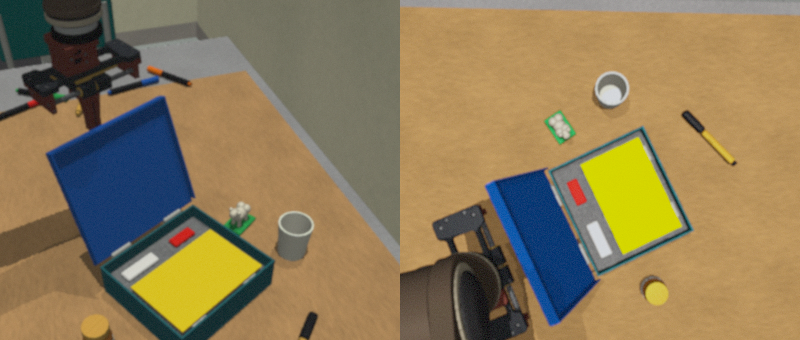

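The fingers are behind the lid, centred, with the tip hidden below its free edge at about (92,130) in the side picture. I'll push the lid upright.

>>> move_arm([
  [0.5, -0.9, 0],
  [0.8, -1.6, 0],
  [1.2, -2.3, 0],
  [1.5, -3.1, 0],
  [1.9, -3.8, 0],
], turn=[0, 0, 0, 0, 0])

```text
time: 9.82
tcp_pos: [0.4528, 0.0496, 0.2263]
tool_rot: [0.001, 0.544, 0.839, 0.005]
contact_force: [-1.2, 2.4, 1.1]
opening: 0.007
finger_force: 1.3
```

>>> move_arm([
  [0.3, -0.7, 0],
  [0.7, -1.4, 0],
  [1.1, -2.1, 0],
  [1.4, -2.8, 0],
  [1.8, -3.5, 0],
], turn=[0, 0, 0, 0, 0])

```text
time: 10.23
tcp_pos: [0.4706, 0.0141, 0.2256]
tool_rot: [0.0, 0.544, 0.839, 0.004]
contact_force: [-1.4, 0.3, 1.7]
opening: 0.003
finger_force: 0.9
```

>>> move_arm([
  [0.3, -0.8, 0],
  [0.7, -1.5, 0],
  [1.0, -2.0, 0.1],
  [1.4, -2.9, 0.1],
  [1.8, -3.7, 0],
], turn=[0, 0, 0, 0, 0])

```text
time: 10.65
tcp_pos: [0.4888, -0.0227, 0.2258]
tool_rot: [0.001, 0.544, 0.839, 0.004]
contact_force: [-0.1, 1.4, 1.6]
opening: 0.002
finger_force: 0.9
```

```bash
python3 - <<'E'
from h import *
s=state();print({k:np.round(s[k],3).tolist() for k in("time","tcp_pos","tool_rot","joint_pos")})
b=camera("top");a=camera("side")
cv2.imwrite("pics/m6.png",np.hstack([a[0:340,80:480],b[30:370,100:500]]))
E
```

```text
{'time': 10.65, 'tcp_pos': [0.489, -0.023, 0.226], 'tool_rot': [0.001, 0.544, 0.839, 0.004], 'joint_pos': [-0.473, 0.174, 0.488, 1.942, -0.102, 1.042, 0.481]}
```

View pics/m6.png

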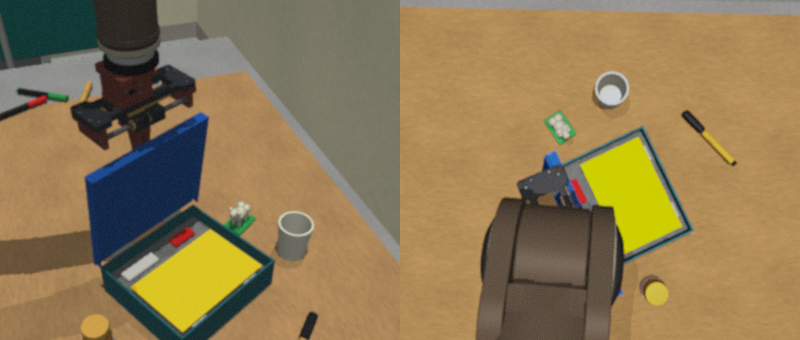

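The lid stands just inside upright with the hand behind it at about (140,135), and the case has not moved. I'll follow the arc down.

>>> move_arm([
  [0.5, -0.9, -0.1],
  [0.9, -1.7, -0.2],
  [1.3, -2.6, -0.5],
  [1.7, -3.4, -0.7],
  [2.1, -4.2, -1.1],
], turn=[0, 0, 0, 0, 0])

```text
time: 11.17
tcp_pos: [0.5099, -0.0647, 0.2147]
tool_rot: [0.001, 0.544, 0.839, 0.004]
contact_force: [-0.7, 0.8, 1.6]
opening: 0.005
finger_force: 0.7
```

>>> move_arm([
  [0.4, -0.8, -0.3],
  [0.8, -1.5, -0.8],
  [1.1, -2.2, -1.3],
  [1.5, -3.0, -1.8],
  [1.8, -3.6, -2.4],
], turn=[0, 0, 0, 0, 0])

```text
time: 11.58
tcp_pos: [0.528, -0.1012, 0.1902]
tool_rot: [0.001, 0.544, 0.839, 0.004]
contact_force: [0.9, -0.3, 1.6]
opening: 0.004
finger_force: 0.5
```

>>> move_arm([
  [0.4, -0.7, -0.6],
  [0.7, -1.3, -1.2],
  [1.0, -1.9, -2.0],
  [1.2, -2.4, -2.7],
  [1.5, -2.9, -3.5],
], turn=[0, 0, 0, 0, 0])

```text
time: 12.0
tcp_pos: [0.5427, -0.1298, 0.155]
tool_rot: [0.001, 0.544, 0.839, 0.004]
contact_force: [-0.4, 0.6, 0.3]
opening: 0.002
finger_force: 0.4
```

```bash
python3 - <<'E'
from h import *
s=state();print({k:np.round(s[k],3).tolist() for k in("time","tcp_pos","tool_rot","joint_pos")})
b=camera("top");a=camera("side")
cv2.imwrite("pics/m7.png",np.hstack([a[0:340,80:480],b[30:370,100:500]]))
E
```

```text
{'time': 12.0, 'tcp_pos': [0.543, -0.13, 0.155], 'tool_rot': [0.001, 0.544, 0.839, 0.004], 'joint_pos': [-0.238, 0.391, 0.507, 1.868, -0.242, 0.938, 0.8]}
```

View pics/m7.png

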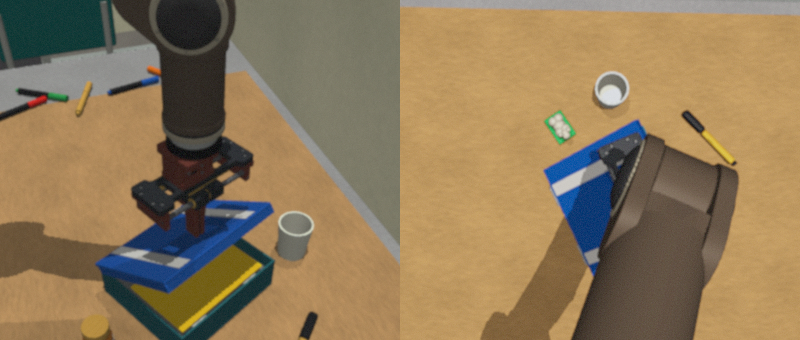

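The lid is down to about 0.5 rad, with the fingertips on it at (195,230). The flap stays flat below. I'll finish shutting it gently.

>>> move_arm([
  [0.2, -0.5, -0.8],
  [0.4, -0.9, -1.6],
  [0.6, -1.2, -2.5],
  [0.8, -1.6, -3.4],
  [0.9, -1.8, -4.3],
], turn=[0, 0, 0, 0, 0])

```text
time: 12.52
tcp_pos: [0.5517, -0.1478, 0.1118]
tool_rot: [0.001, 0.544, 0.839, 0.004]
contact_force: [-0.2, -0.2, 1.7]
opening: 0.006
finger_force: 0.3
```

>>> move_arm([
  [0.1, -0.2, -0.8],
  [0.2, -0.4, -1.6],
  [0.3, -0.6, -2.4],
  [0.3, -0.6, -3.2],
  [0.3, -0.7, -3.8],
], turn=[0, 0, 0, 0, 0])

```text
time: 12.93
tcp_pos: [0.5543, -0.154, 0.0737]
tool_rot: [0.0, 0.544, 0.839, 0.004]
contact_force: [-0.6, 1.0, 0.1]
opening: 0.01
finger_force: 0.2
```

>>> move_arm([
  [0, 0, -0.1],
  [0, 0, -0.2],
  [0, 0, -0.3],
  [0, 0, -0.3],
  [0, 0, -0.3],
], turn=[0, 0, 0, 0, 0])

```text
time: 13.35
tcp_pos: [0.5542, -0.1541, 0.0724]
tool_rot: [0.0, 0.544, 0.839, 0.005]
contact_force: [-2.0, -0.3, 4.6]
opening: 0.004
finger_force: 2.4
```

>>> move_arm([
  [0, 0, -0.1],
  [0, 0, -0.1],
  [0, 0, -0.2],
  [0, 0, -0.2],
  [0, 0, -0.2],
], turn=[0, 0, 0, 0, 0])

```text
time: 13.77
tcp_pos: [0.5543, -0.1542, 0.072]
tool_rot: [0.001, 0.544, 0.839, 0.005]
contact_force: [-8.7, 1.6, 22.7]
opening: 0.006
finger_force: 11.2
```

>>> move_arm([
  [0, 0, 0],
  [0, 0, 1.5],
  [0, 0, 4],
  [0, 0, 8],
  [0, 0, 12],
], turn=[0, 0, 0, 0, 0])

```text
time: 14.18
tcp_pos: [0.5536, -0.154, 0.1906]
tool_rot: [-0.0, 0.544, 0.839, 0.004]
contact_force: [1.0, 0.1, 0.2]
opening: 0.003
finger_force: 0.0
```

>>> move_arm([
  [0, 0, 3],
  [0, 0, 6],
  [0, 0, 8],
  [0, 0, 8],
  [0, 0, 8],
], turn=[0, 0, 0, 0, 0])

```text
time: 14.6
tcp_pos: [0.555, -0.1541, 0.271]
tool_rot: [0.002, 0.544, 0.839, 0.005]
contact_force: [-0.2, -0.4, 0.2]
opening: 0.005
finger_force: 0.0
```

```bash
python3 - <<'E'
from h import *
b=camera("top");a=camera("side")
cv2.imwrite("pics/m8.png",np.hstack([a[60:400,80:480],b[30:370,100:500]]))
p=np.load("p.npy")
for q in trace("side","lid")[:1]:
    k=max(cv2.findContours(q["region"].astype(np.uint8),0,2)[0],key=cv2.contourArea)
    print(q["p"],cv2.approxPolyDP(k,4,True)[:,0].tolist())
for a in(0,.03,.06):print(a,np.round(proj("side",world(p,[lid(a,.1145),lid(a,-.1145)]))).tolist())
E
```

```text
0.55 [[273, 200], [175, 264], [181, 276], [261, 346], [358, 261]]
0 [[359.0, 257.0], [261.0, 340.0]]
0.03 [[359.0, 254.0], [261.0, 337.0]]
0.06 [[360.0, 252.0], [260.0, 335.0]]
```

View pics/m8.png

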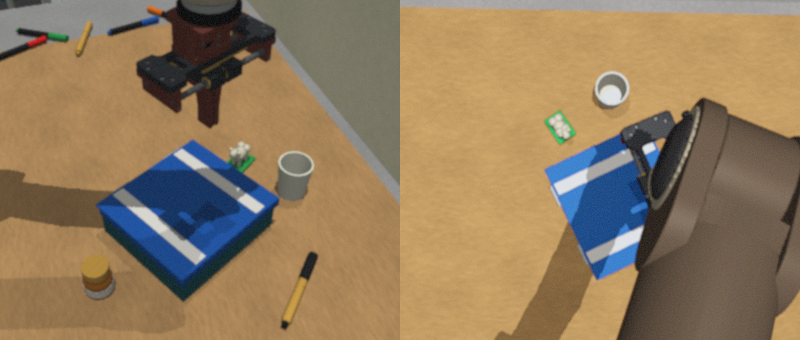

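The lid lies fully shut on the case: the outlined corners at (358,261) and (261,346) agree with a lid angle of 0, and pressing stopped firmly at z = 0.072 m. The bystanders are untouched and the hand is clear.

```bash
python3 -c "
from workcell import *
print(hand_in())"
```

```text
the job is handed in; nothing more can be done
None
```

I pushed the flap flat, then shut the lid over it and pressed it fully closed. The case and bystanders showed no visible movement, the hand is clear, and the job is handed in; no verdict came back.

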